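# Show a tacked bracket to the weld inspection camera

### The job

Pick the post bracket (the upright round bar tacked on a small plate) out of the work and hold it up to the inspection camera: bar upright, straight above the yellow cross, the weld at the foot of the bar level with the middle of the lens, and turned so that the long side of the plate points straight at the lens. Finish while still holding it there, quite still in the air; leave the two hooked discs where they stand and do not bump the camera stand.

Things in the scene. Friction and masses are not known exactly. Their poses are not given: they have to be found in the camera images.
- bracket: Part to show, loose, 0.6 to 0.85 kg: flat grey plate 95 x 60 x 6 mm with a round bar, 26 mm diameter, welded upright on it, top 134 mm high. Origin: centre of the plate's underside; z up; x along the 95 mm. Bar axis at x -20, y -4 mm: the plate reaches 28 mm from it to -x, 68 mm to +x (long side). Stands at any of three places among the discs, yaw varies. Grip the bar near its top, about 30 N.
- weld (a point): On the bracket: centre of the weld, on the bar's axis at the top face of the plate, 6 mm above the bracket's underside and 128 mm below the bar's top. Axes as the bracket's.
- foot_end (a point): On the bracket: end of the plate's long side, 68 mm from point weld along the bracket's +x, on the plate's top face.
- inspection_camera: Fixed stand: dark base plate 310 x 120 x 10 mm with a yellow cross near one end and a post at the other, carrying a small blue camera (top 197 mm) with a white ring light, looking level over the cross. Origin: on the table under the cross; z up; x from cross to camera. Base x -70 to 240 mm; camera and post x 140 to 247, y -27 to 44 mm. Place and yaw vary.
- cross (a point): Centre of the yellow cross, on the base plate's top, 10 mm above the table.
- focus (a point): The point in the air, 160 mm straight above the cross (170 mm above the table) and 140 mm in front of the lens, at the height of its middle, where the weld is to be held. Axes as the stand's: x points straight at the lens, z up.
- lens (a point): Centre of the lens glass, 170 mm above the table, 140 mm from point focus along its x.
- disc_a: Bystander, loose: flat disc of 113 mm diameter with a thin bent wire hook welded at its edge, 139 mm tall; everything within 75 mm of the origin, which lies on the table. Leave it alone.
- disc_b: Bystander, loose: a second such disc with a hook, 131 mm tall, everything within 75 mm of its origin on the table. Leave it alone.
Things that resemble listed ones, but are neither listed nor needed, are in the scene too. Several things look just like the bracket: the one meant starts farthest to the robot's right.

How it is judged:
By the outcome, as a careful person would: the job done as asked, in the order asked, and still so for the second after the job is handed in, while the arm keeps its last pose, push and grip.
It also fails if it takes over 40 s, if anything falls off the work surface, if the arm or the gripper's body presses on something with over 40 N, if the wrist force passes 120 N, or if a joint passes its speed limit or range.

### The arm

A 6-joint arm with a two-finger parallel gripper is mounted at the origin on a cart in front of the work surface, level with it; the furniture and walls round the work are solid. World frame = base frame: x ahead of the robot, y to its left, z up, the work surface at z = 0. Lengths are in mm, angles in degrees, forces in N, time in s.
With the tool pointing down it reaches from about 350 to 850 mm from the base axis. Payload 8.1 kg.
Tool frame: the origin (TCP) lies midway between the tips of the shut fingers; the grasp point (between the pads) lies 19 mm behind it; z points along the fingers, y is the line along which they close (so a half turn about z gives the same grasp; the last joint's range is limited). The gripper opens to 85 mm and grips with 20 to 120 N. Pads are 22 mm wide; open, the fingers measure 114 mm over their backs; the gripper's body (76 mm by 85 mm) begins 54 mm behind the grasp point. The pads swing forward as they close: fully open they stand 13 mm farther back than shut.
Start: joints at [67.242, 7.471, 85.268, -0, 87.261, -4.893], TCP at [184.042, 571.081, 231.292] pointing down, gripper open.
Joint ranges: [-169.43, 169.43], [-51.17, 129.36], [1.28, 143.12], [-76.62, 256.62], [0, 156.53], [-152.29, 152.29]. Speed limits (degrees/s): [136.94, 136.94, 159.86, 180, 180, 180].

### API

Orientations are given as [roll, pitch, yaw] about the fixed x, y, z axes, in that order (R = Rz(yaw) Ry(pitch) Rx(roll)).
In Python, from bench import r gives the robot as it stands. The module is installed in compiled form; this text tells all that it offers.
- The arm moves only by the tool jog_arm, never from a script. Its argument "rows" is a list of rows, each a list of 2 entries, a list of its own where there are three numbers: the shift along the tool's x, y, z in mm, then the turn, a rotation vector about the tool's x, y, z in rad. A call has 1 to 10 rows; each row is the pose to reach, as a shift and turn from the pose commanded when the call began, along the tool's axes at that moment; what a row does not reach only later rows make up. A row lasts 1/10 s, in which the tool goes at most 50 mm and 8.59 degrees, less where a joint would pass 70% of its speed; a pose out of reach is approached as far as the arm can. A call with a gripper value outside its range is refused whole. "grip" is the finger opening in mm, from 0 to 85.4, set as the call begins (left out, the last holds). The fingers move at their own pace and stop on an object; "force" is the grip in N (left out, the last holds). Time passes only in rows, so rows that repeat a pose let the fingers close. It gives the time, the measured TCP pose, the force, the opening and the grip force at its end, in the units of the state.
- r.sense(): the state, without advancing time (a new reading comes with each control period).
- r.snapshot(name): name is "side" or "top"; returns (picture, depth): 400x640x3 uint8, blue, green, red; 400x640 float32, mm along the optical axis (not along the pixel's ray), 0 where there is no reading.
- r.camera_params(name): a dict with "fx", "fy", "cx", "cy" (pixels), "pose" (4x4, takes a point from camera to world coordinates). Camera axes: x right, y down, z forward; pixel columns grow to the right and rows downward; lengths in mm; the calibration is good to about 2 mm. A picture is of the moment at which its call begins. camera_params takes no time and is no camera call.
- r.hand_in(): hands the job in; it is judged then, once.
The state is a dict: "time": time; "joint_pos": joint angles; "qd": joint speeds; "joint_efforts": joint torques, N m; "tool_pos": TCP position; "tcp_rot": TCP orientation; "ft_force": force on the tool from outside, world axes, zero at the start; "wrist_torque": the same for the moment, N m; "finger_gap": finger opening in mm; "grip_force": force on a finger pad.
Only numpy, scipy, OpenCV 4.12 (cv2) and the standard library are available. Lean on these libraries where they do the work, as an engineer would, in place of code of your own. Each camera call takes 0.05 s, during which the arm holds its last target. There are 200 camera calls.

## Working session

There is one attempt and no reset: what is moved stays moved. The work goes in short steps, Python scripts to look and compute and a tool call to move; the robot and the scene stay as the last step left them, time stands still between calls to the robot, and variables do not carry over. Pictures are saved under pics/ and viewed, at most 10 in all, crops included, and the job is handed in when it is done.

Besides the shell and the picture viewer there is one more tool, called after ">>>" as name(argument=value, ...), one argument or row to a line, values as JSON. jog_arm: Moves the arm, as the interface text tells. Its arguments: {"type":"object","properties":{"rows":{"type":"array"},"grip":{"type":"number"},"force":{"type":"number"}},"required":["rows"]}

```bash
mkdir -p pics
python3 - <<'E'
from bench import r
import cv2,numpy as np
for n in("top","side"):
    p,d=r.snapshot(n); cv2.imwrite(f"pics/{n}0.png",p); np.savez(f"{n}0.npz",p=p,d=d)
    c=r.camera_params(n); print(n,c["fx"],c["fy"],c["cx"],c["cy"],np.round(c["pose"],3).tolist())
print(r.sense())
E
```

```text
top 385.3773004073116 385.3773004073116 317.0071128365192 196.28615180466358 [[0.012, -0.984, 0.179, 454.186], [-1.0, -0.014, -0.007, -23.891], [0.01, -0.179, -0.984, 979.712], [0.0, 0.0, 0.0, 1.0]]
side 374.9783174915591 374.9783174915591 317.39182819574296 198.13789102317097 [[-0.893, -0.328, 0.309, 317.562], [-0.45, 0.618, -0.645, 551.305], [0.02, -0.715, -0.699, 740.496], [0.0, 0.0, 0.0, 1.0]]
{'time': 0.1, 'joint_pos': array([ 6.72436676e+01,  7.51136794e+00,  8.53228134e+01,  8.22527789e-04,
        8.72605089e+01, -4.89502507e+00]), 'qd': array([ 0.02760362, -0.05706949, -0.21633118,  0.0772005 ,  0.00355959,
        0.03351181]), 'joint_efforts': array([ 1.24149858e-03, -5.70955539e+01, -5.01942372e+01, -2.02106594e-04,
        8.25137424e-03, -1.39555215e-06]), 'tool_pos': array([183.83335968, 570.63424348, 230.34536955]), 'tcp_rot': array([-1.79905725e+02, -8.89848072e-03,  1.62138645e+02]), 'ft_force': array([0.21995391, 0.37073262, 0.01695138]), 'wrist_torque': array([ 0.03699496, -0.0085924 ,  0.04175779]), 'grip_force': 0.0, 'finger_gap': 85.48616565166357}
```

View pics/top0.png

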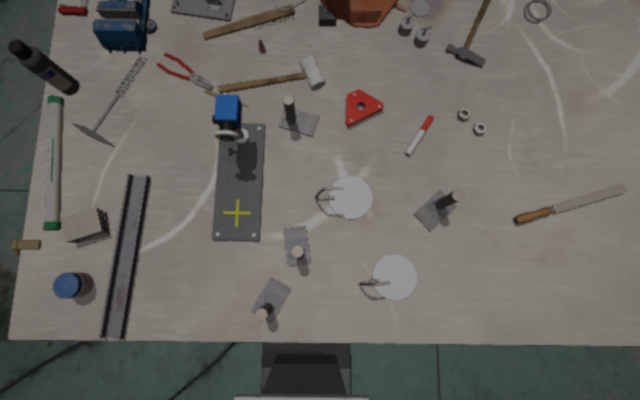

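View pics/side0.png

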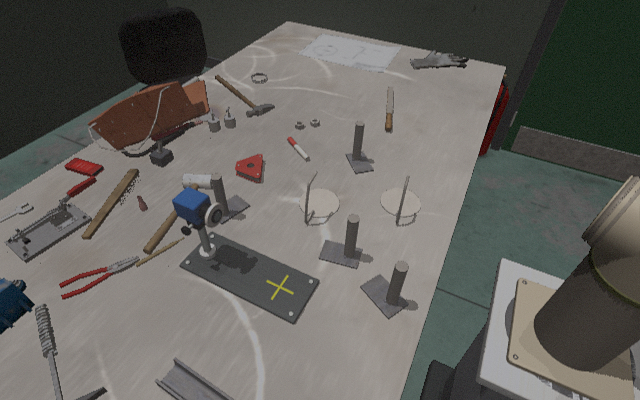

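The target (rightmost, -y) is the bracket at top (437,208), side (358,150). The cross is at top (237,212), with the camera at (228,110), so the stand's x axis points up in the image.

```bash
cat > h.py <<'E'
from bench import r
import cv2,numpy as np
def cloud(n,d):
    c=r.camera_params(n); v,u=np.mgrid[:400,:640]
    P=np.stack([(u-c["cx"])/c["fx"]*d,(v-c["cy"])/c["fy"]*d,d],-1)
    T=c["pose"]; return P@T[:3,:3].T+T[:3,3]
def ray(n,uv,z):
    c=r.camera_params(n); T=c["pose"]; uv=np.atleast_2d(uv).astype(float)
    D=np.c_[(uv[:,0]-c["cx"])/c["fx"],(uv[:,1]-c["cy"])/c["fy"],np.ones(len(uv))]@T[:3,:3].T
    return T[:3,3]+D*((z-T[2,3])/D[:,2])[:,None]
E
python3 - <<'E'
from h import *
for n,box,yb in(("top",(405,180,475,240),None),("side",(335,115,385,180),None)):
    z=np.load(n+"0.npz"); p,d=z["p"],z["d"]; W=cloud(n,d)
    x0,y0,x1,y1=box; Wc=W[y0:y1,x0:x1]; pc=p[y0:y1,x0:x1].astype(int)
    tab=Wc[pc.min(-1)>115]; print(n,"table z",np.median(tab[:,2]),tab[:,2].std())
    H=Wc[...,2]-np.median(tab[:,2])
    bar=Wc[H>40]; print(" bar hts",np.percentile(H,99.8),len(bar))
    for a,b in((40,70),(70,100),(100,125),(128,140)):
        q=Wc[(H>a)&(H<=b)]; print("  ",a,b,len(q),q[:,:2].mean(0) if len(q) else 0, np.ptp(q[:,:2],0) if len(q) else 0)
    # plate by brightness
    print(" bright",np.percentile(pc.mean(-1),[5,25,50,75,95]))
    big=cv2.resize(p[y0-10:y1+10,x0-10:x1+10],None,fx=6,fy=6,interpolation=cv2.INTER_CUBIC)
    cv2.imwrite(f"pics/{n}_c.png",cv2.convertScaleAbs(big,alpha=1.5))
# yellow cross
for n in("top","side"):
    z=np.load(n+"0.npz"); p=z["p"].astype(int)
    m=((p[...,2]-p[...,0]>70)&(p[...,1]-p[...,0]>60)).astype(np.uint8)
    k,l,s,c=cv2.connectedComponentsWithStats(m); i=1+np.argmax(s[1:,4]); print(n,s[i],c[i])
    print("  cross",ray(n,c[i],10))
    x,y,w,h,_=s[i]; print("  bboxcentre",ray(n,(x+(w-1)/2,y+(h-1)/2),10))
    W=cloud(n,z["d"]); b=((p[...,0]-p[...,2]>50)).astype(np.uint8)
    k,l,s,c=cv2.connectedComponentsWithStats(b)
    for i in range(1,k):
        if s[i,4]>150: q=W[l==i]; t=q[q[:,2]>q[:,2].max()-12]; print("  blue",s[i],t.mean(0),q[:,2].max())
E
```

```text
top table z 0.008189566448038477 50.05217343507643
 bar hts 979.7034054012236 273
   40 70 47 [ 611.34000036 -337.29619923] [24.37854805 17.09270695]
   70 100 52 [ 610.94309555 -337.67660766] [22.79313585 16.04203576]
   100 125 44 [ 611.88588188 -336.54941433] [22.246017   13.70720521]
   128 140 112 [ 614.92444069 -345.17426937] [24.73860941 24.14541478]
 bright [ 59.66666667 109.         123.         125.66666667 128.        ]
side table z 0.24387511809959506 45.95903953195838
 bar hts 740.2524701119007 274
   40 70 69 [ 613.24168586 -335.70234228] [25.70808672 20.24357459]
   70 100 70 [ 613.65505396 -335.61714688] [25.13197874 20.1468644 ]
   100 125 66 [ 613.17519225 -335.3484049 ] [26.37924098 17.70584297]
   128 140 52 [ 615.25403536 -341.47346878] [26.00007329 26.21989557]
 bright [ 65.66666667 133.66666667 138.33333333 141.33333333 144.66666667]
top [224 200  26  26  93] [236.79569892 212.46236559]
  cross [[586.27679798 171.6794321   10.        ]]
  bboxcentre [[586.17067877 172.4222255   10.        ]]
  blue [214  95  25  26 567] [454.18555596 -23.89145786 979.71159497] 979.7115949676715
side [267 275  26  25 106] [279.33018868 286.69811321]
  cross [[587.90145752 170.89858582  10.        ]]
  bboxcentre [[587.16518601 171.39263836  10.        ]]
  blue [172 187  36  23 455] [317.56207435 551.30543191 740.49634523] 740.4963452300003
```

Run:
```python
from h import *
def rect(Q):
    (c,(w,h),a)=cv2.minAreaRect(Q.astype(np.float32)); 
    if w<h: w,h,a=h,w,a+90
    return np.round(c,1),round(w,1),round(h,1),round(a,2)
for n in("top","side"):
    z=np.load(n+"0.npz"); p,d=z["p"],z["d"]; W=cloud(n,d); Z=W[...,2]
    for nm,c,R,lo,hi in(("plate",(615,-343),85,3.5,9),("base",(660,175),220,7,13)):
        m=(d>0)&(Z>lo)&(Z<hi)&(np.hypot(W[...,0]-c[0],W[...,1]-c[1])<R)
        if nm=="base": m&=(p.mean(-1)<100)
        m=cv2.morphologyEx(m.astype(np.uint8),cv2.MORPH_OPEN,np.ones((3,3)))
        k,l,s,cc=cv2.connectedComponentsWithStats(m); i=1+np.argmax(s[1:,4]); Q=W[l==i][:,:2]
        print(n,nm,len(Q),np.median(Z[l==i]),rect(Q),Q.mean(0))
    m=(Z>128)&(Z<138)&(d>0)&(np.hypot(W[...,0]-615,W[...,1]+343)<30)
    print(" bartop",rect(W[m][:,:2]),cv2.minEnclosingCircle(W[m][:,:2].astype(np.float32)),np.median(Z[m]))
    m=(d>0)&(Z>150)&(Z<210)&(p[...,0].astype(int)-p[...,2]>40)&(abs(W[...,1]-175)<80)
    print(" cam",W[m].mean(0),rect(W[m&(Z>192)][:,:2]) if (m&(Z>192)).sum()>4 else 0)
    m=(d>0)&(Z>20)&(np.abs(W[...,0]-650)<350)&(np.abs(W[...,1])<500)
    k,l,s,cc=cv2.connectedComponentsWithStats(m.astype(np.uint8))
    for i in range(1,k):
        if s[i,4]>12 and n=="top": q=W[l==i]; print("  obst",np.round(q.min(0)),np.round(q.max(0)))
```

```text
top plate 404 6.142020371925355 (array([ 597.5, -332. ]), 91.4, 58.1, 134.68) [ 594.38790653 -326.93694698]
top base 3661 10.185297558715206 (array([669.9, 169.3]), 308.4, 119.7, 179.35) [655.66580861 167.79322151]
 bartop (array([ 614.9, -345.5]), 24.7, 24.0, 178.53) ((615.2372436523438, -345.641357421875), 13.123559951782227) 133.65751218407036
 cam [788.68465089 167.95340841 195.09033351] (array([789.4, 167.9]), 58.5, 49.1, 179.9)
  obst [ 995. -117.  175.] [1000.  -99.  197.]
  obst [908. -48.  20.] [1000.  236.   49.]
  obst [938. 467.  21.] [954. 485.  28.]
  obst [908. 479.  20.] [930. 498.  26.]
  obst [ 821. -205.   20.] [ 921. -104.   28.]
  obst [725. 142.  20.] [832. 212. 199.]
  obst [824.  27.  21.] [849.  52. 138.]
  obst [300. 444.  20.] [679. 476.  31.]
  obst [301. 400.  20.] [677. 431.  30.]
  obst [623. -86.  22.] [630. -26. 141.]
  obst [ 602. -358.   21.] [ 627. -333.  138.]
  obst [527. 489.  20.] [569. 500.  46.]
  obst [473.  -2.  24.] [498.  23. 138.]
  obst [ 411. -190.   20.] [ 425. -136.  132.]
  obst [342.  71.  22.] [366.  96. 138.]
side plate 241 6.253106866140911 (array([ 598.3, -331. ]), 94.4, 60.8, 131.6) [ 592.98591063 -318.45116182]
side base 5126 10.372027276545168 (array([671.4, 171.6]), 310.4, 121.2, 179.39) [656.23910244 175.95918941]
 bartop (array([ 615.3, -343.6]), 26.2, 23.4, 112.58) ((616.0908813476562, -342.4245300292969), 13.957350730895996) 134.188876927031
 cam [790.60394973 171.72919014 195.29440546] (array([791.5, 170.1]), 58.8, 49.4, 178.95)
```

View pics/top_c.png

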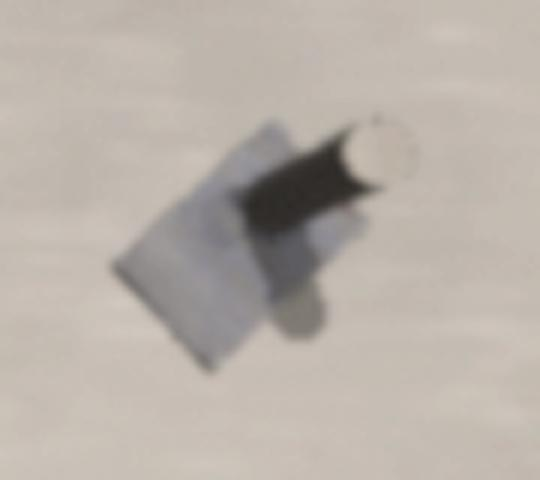

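The crop shows the plate's long side pointing lower-left, i.e. towards -x and +y in the world. That gives a bracket yaw of about 134°, bar at (615,-344), cross at (586,171.5) and stand yaw of about -0.6°.

```bash
cat >> h.py <<'E'
from scipy.spatial.transform import Rotation as Ro
def go(x,y,z,yaw):
    s=r.sense(); R=Ro.from_euler("xyz",s["tcp_rot"],degrees=True); G=Ro.from_euler("xyz",[180,0,yaw],degrees=True)
    print("t",round(s["time"],2),"pos",np.round(s["tool_pos"],1),np.round(s["tcp_rot"],2),"q6",round(s["joint_pos"][5],1),"f",np.round(s["ft_force"],1),"gap",round(s["finger_gap"],1),s["grip_force"])
    print("shift",np.round(R.inv().apply(np.array([x,y,z])-s["tool_pos"]),1),"turn",np.round((R.inv()*G).as_rotvec(),4))
E
python3 -c "
from h import *
go(615,-344,231,152)"
```

```text
t 0.1 pos [183.8 570.6 230.3] [-1.7991e+02 -1.0000e-02  1.6214e+02] q6 -4.9 f [0.2 0.4 0. ] gap 85.5 0.0
shift [-6.909e+02 -7.383e+02  5.000e-01] turn [-0.0017 -0.      0.177 ]
```

>>> jog_arm(
  rows=[
    [[-17, -18, 0], [0, 0, 0.03]],
    [[-51, -55, 0], [0, 0, 0.1]],
    [[-85, -91, 0], [0, 0, 0.177]],
    [[-119, -127, 0], [0, 0, 0.177]],
    [[-153, -164, 0], [0, 0, 0.177]],
    [[-187, -200, 0], [0, 0, 0.177]],
    [[-221, -236, 0], [0, 0, 0.177]],
    [[-255, -273, 0], [0, 0, 0.177]],
    [[-289, -309, 0], [0, 0, 0.177]],
    [[-323, -345, 0], [0, 0, 0.177]],
  ],
  grip=85,
)

```text
time: 1.1
tool_pos: [385.8, 141.7, 231.2]
tcp_rot: [180.0, 0.0, 152.0]
ft_force: [1.7, 0.2, -1.1]
finger_gap: 84.9
grip_force: 0.0
```

```bash
python3 -c "
from h import *
go(615,-344,231,152)"
```

```text
t 1.1 pos [385.8 141.7 231.2] [1.7999e+02 1.0000e-02 1.5201e+02] q6 -49.0 f [ 1.7  0.2 -1.1] gap 84.9 0.0
shift [-4.303e+02 -3.213e+02  2.000e-01] turn [0.0002 0.0002 0.0001]
```

>>> jog_arm(
  rows=[
    [[-39, -29, 0], [0, 0, 0]],
    [[-78, -58, 0], [0, 0, 0]],
    [[-117, -87, 0], [0, 0, 0]],
    [[-156, -116, 0], [0, 0, 0]],
    [[-195, -145, 0], [0, 0, 0]],
    [[-234, -174, 0], [0, 0, 0]],
    [[-273, -203, 0], [0, 0, 0]],
    [[-312, -232, 0], [0, 0, 0]],
    [[-350, -261, 0], [0, 0, 0]],
    [[-385, -287, 0], [0, 0, 0]],
  ],
)

```text
time: 2.1
tool_pos: [591.0, -292.7, 230.4]
tcp_rot: [-180.0, -0.1, 152.0]
ft_force: [0.7, 0.8, 0.1]
finger_gap: 84.8
grip_force: 0.0
```

```bash
python3 -c "
from h import *
go(615,-344,231,152)"
```

```text
t 2.1 pos [ 591.  -292.7  230.4] [-1.8000e+02 -6.0000e-02  1.5195e+02] q6 -92.8 f [0.7 0.8 0.1] gap 84.8 0.0
shift [-45.3 -34.   -0.6] turn [-0.     -0.001  -0.0008]
```

>>> jog_arm(
  rows=[
    [[-30, -22, 0], [0, 0, 0]],
    [[-45, -34, 0], [0, 0, 0]],
    [[-45, -34, 10], [0, 0, 0]],
    [[-45, -34, 40], [0, 0, 0]],
    [[-45, -34, 70], [0, 0, 0]],
    [[-45, -34, 95], [0, 0, 0]],
    [[-45, -34, 115], [0, 0, 0]],
    [[-45, -34, 128], [0, 0, 0]],
    [[-45, -34, 132], [0, 0, 0]],
    [[-45, -34, 132], [0, 0, 0]],
  ],
)

```text
time: 3.1
tool_pos: [614.3, -341.1, 98.9]
tcp_rot: [180.0, -0.1, 152.0]
ft_force: [-0.2, -0.0, 0.1]
finger_gap: 84.8
grip_force: 0.0
```

>>> jog_arm(
  rows=[
    [[0, 0, 0], [0, 0, 0]],
    [[0, 0, 0], [0, 0, 0]],
    [[0, 0, 0], [0, 0, 0]],
    [[0, 0, 0], [0, 0, 0]],
    [[0, 0, 0], [0, 0, 0]],
    [[0, 0, 0], [0, 0, 0]],
    [[0, 0, 0], [0, 0, 0]],
    [[0, 0, 0], [0, 0, 0]],
    [[0, 0, 0], [0, 0, 0]],
    [[0, 0, 0], [0, 0, 0]],
  ],
  grip=0,
  force=32,
)

```text
time: 4.1
tool_pos: [614.6, -342.5, 100.1]
tcp_rot: [-180.0, 0.1, 152.0]
ft_force: [-3.1, -2.9, 6.1]
finger_gap: 25.4
grip_force: 32.0
```

>>> jog_arm(
  rows=[
    [[0, 0, -5], [0, 0, 0]],
    [[0, 0, -15], [0, 0, 0]],
    [[0, 0, -35], [0, 0, 0]],
    [[0, 0, -60], [0, 0, 0]],
    [[0, 0, -85], [0, 0, 0]],
    [[0, 0, -115], [0, 0, 0]],
    [[0, 0, -145], [0, 0, 0]],
    [[0, 0, -168], [0, 0, 0]],
    [[0, 0, -183], [0, 0, 0]],
    [[0, 0, -190], [0, 0, 0]],
  ],
)

```text
time: 5.1
tool_pos: [614.9, -341.4, 290.6]
tcp_rot: [180.0, 0.1, 152.0]
ft_force: [1.1, -0.2, -8.2]
finger_gap: 25.0
grip_force: 32.2
```

```bash
python3 -c "
from h import *
go(586,171,290,17.5)"
```

```text
t 5.1 pos [ 614.9 -341.4  290.6] [1.7998e+02 6.0000e-02 1.5202e+02] q6 -95.2 f [ 1.1 -0.2 -8.2] gap 25.0 32.165114879608154
shift [266.  439.    0.5] turn [1.4000e-03 2.0000e-04 2.3478e+00]
```

>>> jog_arm(
  rows=[
    [[4, 7, 0], [0, 0, 0.03]],
    [[13, 21, 0], [0, 0, 0.09]],
    [[24, 40, 0], [0, 0, 0.18]],
    [[36, 59, 0], [0, 0, 0.27]],
    [[48, 79, 0], [0, 0, 0.36]],
    [[60, 99, 0], [0, 0, 0.45]],
    [[72, 119, 0], [0, 0, 0.54]],
    [[84, 139, 0], [0, 0, 0.63]],
    [[96, 158, 0], [0, 0, 0.72]],
    [[108, 178, 0], [0, 0, 0.81]],
  ],
)

```text
time: 6.1
tool_pos: [601.8, -132.5, 287.2]
tcp_rot: [-179.8, -0.1, 105.4]
ft_force: [0.8, 1.2, -8.1]
finger_gap: 25.0
grip_force: 32.2
```

```bash
python3 -c "
from h import *
go(586,171,290,17.5)"
```

```text
t 6.1 pos [ 601.8 -132.5  287.2] [-1.7984e+02 -1.2000e-01  1.0538e+02] q6 -32.6 f [ 0.8  1.2 -8.1] gap 25.0 32.19151318073273
shift [296.9  65.2  -2.4] turn [-3.8000e-03  6.0000e-04  1.5337e+00]
```

>>> jog_arm(
  rows=[
    [[22, 5, 0], [0, 0, 0.09]],
    [[44, 10, 0], [0, 0, 0.18]],
    [[66, 14, 0], [0, 0, 0.27]],
    [[88, 19, 0], [0, 0, 0.37]],
    [[110, 24, 0], [0, 0, 0.47]],
    [[132, 29, 0], [0, 0, 0.57]],
    [[154, 34, 0], [0, 0, 0.67]],
    [[174, 38, 0], [0, 0, 0.77]],
    [[192, 42, 0], [0, 0, 0.87]],
    [[210, 46, 0], [0, 0, 0.97]],
  ],
)

```text
time: 7.1
tool_pos: [589.6, 81.8, 287.3]
tcp_rot: [-179.9, 0.1, 49.8]
ft_force: [0.1, 0.6, -8.1]
finger_gap: 25.2
grip_force: 32.2
```

```bash
python3 -c "
from h import *
go(586,171,290,17.5)"
```

```text
t 7.1 pos [589.6  81.8 287.3] [-1.7985e+02  1.2000e-01  4.9800e+01] q6 43.2 f [ 0.1  0.6 -8.1] gap 25.2 32.19714403152466
shift [ 65.7 -60.3  -2.6] turn [-0.0019  0.0028  0.5637]
```

>>> jog_arm(
  rows=[
    [[14, -13, 0], [0, 0, 0.09]],
    [[27, -25, 2], [0, 0, 0.18]],
    [[38, -35, 5], [0, 0, 0.27]],
    [[48, -44, 9], [0, 0, 0.35]],
    [[55, -50, 13], [0, 0, 0.42]],
    [[60, -55, 16], [0, 0, 0.48]],
    [[64, -58, 19], [0, 0, 0.53]],
    [[66, -60, 21], [0, 0, 0.563]],
    [[66, -60, 21], [0, 0, 0.563]],
    [[66, -60, 21], [0, 0, 0.563]],
  ],
)

```text
time: 8.1
tool_pos: [586.5, 169.8, 267.0]
tcp_rot: [-180.0, 0.1, 17.8]
ft_force: [-0.3, 0.9, -8.5]
finger_gap: 25.0
grip_force: 32.2
```

```bash
cat > meas.py <<'E'
from h import *
import sys
go(586,171,264,17.5)
for n in("top","side"):
    p,d=r.snapshot(n); W=cloud(n,d); Z=W[...,2]
    cv2.imwrite(f"pics/{n}_{sys.argv[1]}.png",cv2.resize(p[120:320,160:400],None,fx=3,fy=3,interpolation=2)); np.savez("h_"+n,p=p,d=d)
    near=(d>0)&(np.hypot(W[...,0]-586,W[...,1]-171)<100)
    m=near&(Z>160)&(Z<180)
    k,l,s,c=cv2.connectedComponentsWithStats(cv2.morphologyEx(m.astype(np.uint8),cv2.MORPH_OPEN,np.ones((3,3))))
    i=1+np.argmax(s[1:,4]); Q=W[l==i]
    inn=Q[np.hypot(Q[:,0]-586,Q[:,1]-171)>22]
    med=np.median(inn[:,2]); inn=inn[abs(inn[:,2]-med)<4]
    A=np.c_[inn[:,:2]-[586,171],np.ones(len(inn))]; co=np.linalg.lstsq(A,inn[:,2],rcond=None)[0]
    (cx,cy),(w,h),a=cv2.minAreaRect(inn[:,:2].astype(np.float32))
    print(n,len(inn),"plate z median",med,"plane slope deg",np.degrees(co[:2]),"z at axis",co[2],"rect",cx,cy,w,h,a)
    for lo,hi in((182,200),(200,225),(225,250)):
        m=near&(Z>lo)&(Z<hi)&(np.hypot(W[...,0]-586,W[...,1]-171)<30); q=W[m]
        if len(q)>5:
            # known radius 13: fit circle centre
            from scipy.optimize import least_squares
            f=least_squares(lambda c:np.hypot(q[:,0]-c[0],q[:,1]-c[1])-13,[586,171],loss="soft_l1"); print("  bar",lo,hi,len(q),np.round(f.x,1))
E
python3 meas.py a
```

```text
t 8.1 pos [586.5 169.8 267. ] [-1.7999e+02  1.3000e-01  1.7820e+01] q6 83.5 f [-0.3  0.9 -8.5] gap 25.0 32.18475937843323
shift [-0.1 -1.2  3. ] turn [-0.0002  0.0022  0.0056]
top 374 plate z median 173.18769626243784 plane slope deg [0.14644694 0.87639425] z at axis 173.3535346308887 rect 593.2174682617188 172.47024536132812 60.825504302978516 75.92818450927734 87.8553466796875
  bar 182 200 26 [582.7 169.5]
  bar 200 225 42 [582.9 169.3]
  bar 225 250 42 [582.9 168.8]
side 851 plate z median 174.17130050911794 plane slope deg [0.0038529 0.2681936] z at axis 174.07905370816474 rect 603.9688110351562 174.55795288085938 60.862857818603516 96.22618103027344 87.6198959350586
  bar 182 200 84 [584.3 170.3]
  bar 200 225 124 [584.2 170.2]
  bar 225 250 138 [584.2 170. ]
```

>>> jog_arm(
  rows=[
    [[1, 0, 1.5], [0, 0, -0.012]],
    [[2, -0.2, 3], [0, 0, -0.024]],
    [[2.4, -0.3, 3.5], [0, 0, -0.031]],
    [[2.4, -0.3, 3.5], [0, 0, -0.031]],
    [[2.4, -0.3, 3.5], [0, 0, -0.031]],
    [[2.4, -0.3, 3.5], [0, 0, -0.031]],
    [[2.4, -0.3, 3.5], [0, 0, -0.031]],
    [[2.4, -0.3, 3.5], [0, 0, -0.031]],
  ],
)

```text
time: 9.0
tool_pos: [589.3, 171.0, 264.9]
tcp_rot: [180.0, -0.0, 19.5]
ft_force: [0.6, -0.0, -8.4]
finger_gap: 25.1
grip_force: 32.2
```

```bash
python3 meas.py b
```

```text
t 9.0 pos [589.3 171.  264.9] [180.    -0.    19.53] q6 81.9 f [ 0.6 -0.  -8.4] gap 25.1 32.21095025539398
shift [-3.1 -1.1  0.9] turn [ 0.     -0.0001  0.0354]
top 352 plate z median 171.15767940955567 plane slope deg [-0.48683467  0.41512265] z at axis 171.23168646093626 rect 596.4367065429688 174.38134765625 60.28539276123047 76.62873077392578 89.85060119628906
  bar 182 200 30 [585.8 170.4]
  bar 200 225 41 [585.9 170.2]
  bar 225 250 44 [585.8 170. ]
side 849 plate z median 171.6085642994929 plane slope deg [0.10852574 0.36646434] z at axis 171.4384635601298 rect 606.724853515625 176.10047912597656 61.41166305541992 96.5294189453125 88.85615539550781
  bar 182 200 85 [586.8 171.5]
  bar 200 225 129 [586.9 171.2]
  bar 225 250 132 [586.9 170.7]
```

View pics/side_b.png

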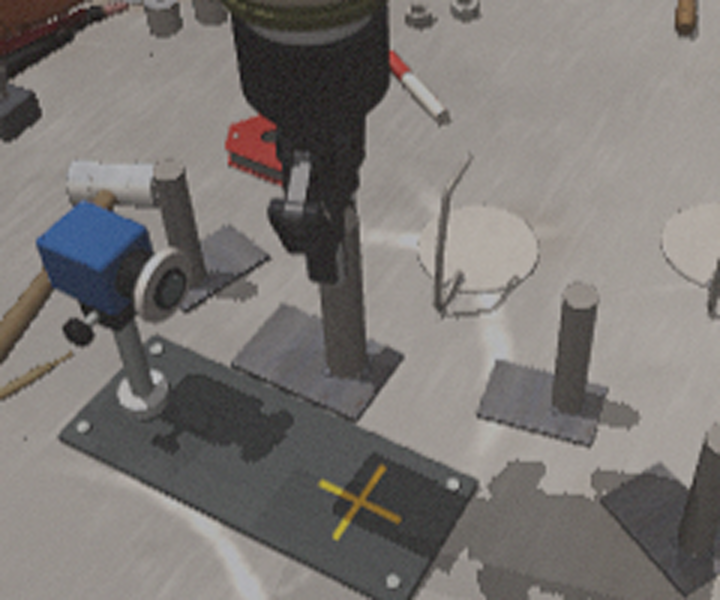

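The side view shows the bracket upright over the cross, with the plate's long side towards the camera ring. It is still about 1 mm high, so I'll lower it, let it settle and hand in.

>>> jog_arm(
  rows=[
    [[0, 0, 0.6], [0, 0, 0]],
    [[0, 0, 1.1], [0, 0, 0]],
    [[0, 0, 1.1], [0, 0, 0]],
    [[0, 0, 1.1], [0, 0, 0]],
    [[0, 0, 1.1], [0, 0, 0]],
    [[0, 0, 1.1], [0, 0, 0]],
    [[0, 0, 1.1], [0, 0, 0]],
    [[0, 0, 1.1], [0, 0, 0]],
    [[0, 0, 1.1], [0, 0, 0]],
    [[0, 0, 1.1], [0, 0, 0]],
  ],
)

```text
time: 10.1
tool_pos: [589.3, 171.0, 263.7]
tcp_rot: [180.0, -0.0, 19.5]
ft_force: [-0.1, -0.4, -7.8]
finger_gap: 25.0
grip_force: 32.2
```

```bash
python3 meas.py c; python3 -c "
from bench import r
print(r.hand_in())"
```

```text
t 10.1 pos [589.3 171.  263.7] [180.    -0.    19.53] q6 81.9 f [-0.1 -0.4 -7.8] gap 25.0 32.21058905124664
shift [-3.1 -1.1 -0.3] turn [ 0.     -0.      0.0354]
top 349 plate z median 169.92242803283546 plane slope deg [0.36179201 0.88510833] z at axis 170.0004460247734 rect 595.4456787109375 174.15846252441406 59.97989273071289 74.90950775146484 89.33092498779297
  bar 182 200 28 [585.9 170.5]
  bar 200 225 42 [585.8 170.3]
  bar 225 250 46 [585.8 169.9]
side 855 plate z median 170.43937574719098 plane slope deg [0.09142022 0.46634774] z at axis 170.2548557333517 rect 606.7271728515625 176.25204467773438 61.14143371582031 96.12229919433594 89.77716064453125
  bar 182 200 81 [587.  171.5]
  bar 200 225 128 [586.9 171.3]
  bar 225 250 130 [586.9 170.8]
the job is handed in; nothing more can be done
None
```

The job is handed in at 10 s: the bracket is held still and upright above the yellow cross, the weld measuring within about 1 mm of the focus point and the plate's long side within about 0.5° of the lens direction. No verdict came back.

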